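# Level the worm-drive tilting table and lay the drilling template on the blank

### The arm

A 6-joint arm with a two-finger parallel gripper is mounted at the origin on the work surface. World frame = base frame: x ahead of the robot, y to its left, z up, the work surface at z = 0. Lengths are in m, angles in rad, forces in N, time in s.
With the tool pointing down it reaches from about 0.375 to 0.9 m from the base axis. Payload 3.1 kg.
Tool frame: the origin (TCP) lies on the centre line of the jaws, within the pads' length; the fingertips stand 19 mm ahead of it and the grasp point (between the pads) is the TCP (ctrl.tips_ahead is the distance from the TCP to the fingertips, in m); z points along the fingers, y is the line along which they close (so a half turn about z gives the same grasp; the last joint's range is limited). The gripper opens to 85 mm and grips with 20 to 120 N. Pads are 22 mm wide; open, the fingers measure 114 mm over their backs; the gripper's body (76 mm by 85 mm) begins 54 mm behind the grasp point. The pads swing forward as they close: fully open they stand 13 mm farther back than shut.
Start: joints at [1.071, 0.527, 1.433, -0, 1.181, -0.178], TCP at [0.197, 0.593, 0.25] pointing down, gripper open.
Joint ranges: [-3.08, 3.08], [-0.75, 2.2], [0.22, 2.44], [-1.43, 4.57], [0, 2.65], [-2.85, 2.85]. Speed limits (rad/s): [2.79, 2.79, 3.14, 3.14, 3.14, 3.14].

### API

Orientations are given as a rotation vector (axis times angle).
In Python, from cell import ctrl gives the robot as it stands.
- The arm moves only by the tool carry_out, never from a script. Its argument "series" is text: rows parted by semicolons, each of 6 numbers parted by spaces: the shift along the tool's x, y, z in mm, then the turn, a rotation vector about the tool's x, y, z in degrees. In form: x y z ax ay az; .... A call has exactly 8 rows; each row is the pose to reach, as a shift and turn from the pose commanded when the call began, along the tool's axes at that moment; what a row does not reach only later rows make up. A row lasts 1/8 s, in which the tool goes at most 62.5 mm and 10.7 degrees, less where a joint would pass 70% of its speed; a pose out of reach is approached as far as the arm can. A call with a gripper value outside its range is refused whole. "gripper" is the finger opening in mm, from 0 to 85.4, set as the call begins (left out, the last holds). The fingers move at their own pace and stop on an object; "force" is the grip in N (left out, the last holds). Time passes only in rows, so rows that repeat a pose let the fingers close, or fill a call up. It gives the time, the measured TCP pose, the force, the opening and the grip force at its end, in the units of the state.
- ctrl.read_state(): the state, without advancing time (a new reading comes with each control period).
- ctrl.capture(name): name is "side" or "top" or "wrist"; returns the picture (480x640x3 uint8, red, green, blue); there is no depth.
- ctrl.camera_params(name): a dict with "fovy" (degrees; the focal length in pixels is half the picture's height over the tangent of half this angle, whatever the lens; pixels are square), "cx", "cy" (the principal point, pixels), "eye" and "rotation" of the camera in the world. Camera axes: x right, y down, z forward; pixel columns grow to the right and rows downward; lengths in m; the calibration is good to about 2 mm. A picture is of the moment at which its call begins: read the wrist's pose just before it. camera_params takes no time and is no camera call; for the wrist camera it gives the pose at the moment of the call.
- ctrl.job_done(): hands the job in; it is judged then, once.
Trained networks look in the newest picture that a camera, given by its name, has taken for a name from the list of things; names that differ only in an ending like _2 or _b are one class to them, and where a whole thing is asked for, a point or a joint stands for the part that bears it (a point fixed in the world has none). Each returns a list of dicts, best first, with "confidence" (0 to 1); they miss things now and then, are a little off and sometimes report something else, mostly with a low value. They report only what shows in the picture. A call takes as long as a camera call. They do not tell look-alikes from the thing itself.
- ctrl.cut_out(label, camera): "mask" (480x640 bool, what is visible of it) and "box" ([centre column, centre row, width, height] in pixels, round what is visible of it).
- ctrl.spot_point(label, camera): "centre" ([column, row] in pixels: a listed point, or the origin of a listed thing).
The state is a dict: "time_s": time; "joint_pos": joint angles; "joint_velocities": joint speeds; "tau": joint torques, N m; "position": TCP position; "eef_rot": TCP orientation; "force": force on the tool from outside, world axes, zero at the start; "moment": the same for the moment, N m; "grip_width": finger opening in m; "finger_force": force on a finger pad.
Only numpy, scipy, OpenCV 4.12 (cv2) and the standard library are available. Lean on these libraries where they do the work, as an engineer would, in place of code of your own. Each camera call takes 0.05 s, during which the arm holds its last target. There are 200 camera calls.

### The job

The tilting table was left sloping after the last job: wind its handwheel round until the top with the clamped white blank is level again. Then set the grey metal drilling template that lies on the bench down gently on the blank, squarely, with all its edges flush with the blank's edges. Leave the other things on the bench where they are.

Things in the scene. Friction and masses are not known exactly. Their poses are not given: they have to be found in the camera images.
- tilt_stage: the grey fixed base of the worm-drive tilting table, bolted to the bench, standing at a varying place and angle. Origin at bench level under the middle of the tilting top. In its own axes: base plate x -75..75, y -190..95 mm, 14 mm thick; trunnion brackets at y = -86 and +86 mm, up to 111 mm high; tilt axis along y through (0, 0, 85); worm column and bearings under the handwheel reach 136 mm high.
- tilt_table (a joint): tilt of the top about the stage's y axis, rad: 0 = level; positive = sloping down to the stage's +x side (rises on the -x side). Starts at about 0.26 to 0.38 (15 to 22 degrees); it can pass below 0 (stops at -0.25 and 0.7). The scale drum on the +y end, with a line every 10 degrees and its long line for level, turns with it. Self-locking: only the handwheel moves it, 90 turns of the wheel for one of the table, that is 4 degrees (0.0698 rad) for each full turn.
- handwheel (a joint): angle of the handwheel about its upright axis, rad, counted over many turns: it is 90 times the tilt, 0 when level, positive and growing CLOCKWISE seen from above. Turning it anticlockwise (seen from above) lowers the tilt. Spins with about 0.12 N m of friction (about 3 N at half radius) and stays where it is left.
- wheel_hub (a point): centre of the handwheel, on its upright axis, at mid-thickness of its spokes; 178 mm above the bench, at (-52, -155) mm in the stage's axes. The wheel lies level: black round rim of 74 mm centre radius, 14 mm thick (148 + 14 mm overall), hub of 16 mm radius, up to 12 mm above this point; three spokes 13 mm wide and 10 mm thick at 120 degrees, the openings between them free from radius 16 to 67 mm. Below the openings the worm bearing's top lies 38 mm under this point.
- wheel_handle (a point): middle of the upright black revolving handle that stands on the rim exactly over one of the three spokes, 74 mm from the wheel's axis: 20 to 23 mm in diameter, 52 mm high, this point 36 mm above wheel_hub's height. It spins freely on its own pin.
- blank_top (a point): centre of the upper face of the white plastic blank, 66 mm (x) x 120 mm (y) x 10 mm, clamped on the dark steel tilting top (130 x 144 x 16 mm) by two low edge clamps at its short ends that stay 3 mm below its upper face. Turns with the top: its z is the face's normal, y its long direction and the tilt axis. The face lies 35 mm above the tilt axis, so 120 mm above the bench when level; the top's upper face lies 10 mm lower.
- template_center (a point): centre of the drilling template, a loose flat plate of grey anodised aluminium, 66 mm (x) x 120 mm (y) x 10 mm with four 11 mm holes near its corners and one 24 mm hole in the middle, 0.21 kg (varying), lying flat on the bench at the start, so this point is 5 mm above the bench. Same outline as the blank; either way round is right.
- spray_can: bystander: white spray can, 52 mm diameter, 170 mm high, upright; origin at its foot
- cup: bystander: white plastic cup, 72 mm rim, 85 mm high, upright; origin at its foot
- mouse: bystander: black computer mouse, about 85 x 62 x 35 mm; origin at its underside
- scissors: bystander: scissors lying flat, about 200 x 95 x 12 mm; origin at its underside near the pivot
- offcut: bystander: bare square plywood offcut, 90 x 90 x 6 mm, without holes; origin at the centre of its underside
- screwdriver: bystander: screwdriver lying on the bench, 190 mm long; origin at its underside
- template: the same drilling template as a body; origin at the centre of its underside, axes as template_center
Not all that is in view belongs to the job. Of the things shaped like the template, the grey one is meant.

How it is judged:
By the outcome, as a careful person would: the job done as asked, in the order asked, and still so for the second after the job is handed in, with the robot touching nothing.
It also fails if it takes over 72 s, if anything falls off the work surface, if the arm or the gripper's body presses on something with over 40 N, if the wrist force passes 120 N, or if a joint passes its speed limit or range.

## Working session

There is one attempt and no reset: what is moved stays moved. The work goes in short steps, Python scripts to look and compute and a tool call to move; the robot and the scene stay as the last step left them, time stands still between calls to the robot, and variables do not carry over. Pictures are saved under pics/ and viewed, at most 10 in all, crops included, and the job is handed in when it is done.

Besides the shell and the picture viewer there is one more tool, called after "Call:" by a JSON object that holds its "api" and its "payload", one argument or row to a line. carry_out: Moves the arm, as the interface text tells. Its arguments: {"type":"object","properties":{"series":{"type":"string"},"gripper":{"type":"number"},"force":{"type":"number"}},"required":["series"]}

```bash
ls; mkdir -p pics
cat > h.py <<'E'
import numpy as np, cv2
from cell import ctrl
from scipy.spatial.transform import Rotation as R
def K(p):
    f=240/np.tan(np.radians(p['fovy'])/2); return f,p['cx'],p['cy']
def ray(p,px):
    f,cx,cy=K(p); d=np.array([(px[0]-cx)/f,(px[1]-cy)/f,1.]); return np.array(p['eye']),np.array(p['rotation'])@d
def onz(p,px,z):
    e,d=ray(p,px); return e+d*(z-e[2])/d[2]
def proj(p,X):
    f,cx,cy=K(p); c=(np.atleast_2d(X)-np.array(p['eye']))@np.array(p['rotation']); return np.c_[f*c[:,0]/c[:,2]+cx,f*c[:,1]/c[:,2]+cy]
def shot(n,fn=None):
    p=ctrl.camera_params(n); im=ctrl.capture(n)
    if fn: cv2.imwrite('pics/'+fn,im[:,:,::-1])
    return p,im
E
python3 - <<'E'
from h import *
s=ctrl.read_state(); print(s)
for n in('top','side'):
    p,im=shot(n,n+'1.png'); print(n,p)
    for l in('tilt_stage','wheel_hub','wheel_handle','blank_top','template_center'):
        for d in ctrl.spot_point(l,n)[:3]: print(l,np.round(d['centre'],1),round(d['confidence'],2))
E
```

```text
pics
{'time_s': 0.0, 'joint_pos': array([ 1.07147938e+00,  5.28514961e-01,  1.43390081e+00, -2.18983988e-06,
        1.18141350e+00, -1.78514628e-01]), 'joint_velocities': array([ 0.00011547,  0.00141422,  0.00051041, -0.00081199,  0.00065086,
        0.00028455]), 'tau': array([ 5.49498855e-04, -4.42349625e+01, -1.78024113e+01, -3.39094941e-04,
        8.56089173e-03,  1.77752948e-06]), 'position': array([0.19673058, 0.59251409, 0.24930408]), 'eef_rot': array([-0.50163702, -3.10053126,  0.0033137 ]), 'force': array([-0.14748958, -0.19729582,  0.35761486]), 'moment': array([-0.02334692,  0.02490924, -0.01507404]), 'finger_force': 0.0, 'grip_width': 0.08573501972898795}
top {'fovy': 55.957289228774776, 'cx': 321.7274035160254, 'cy': 237.60228150973018, 'eye': array([ 0.28365426, -0.04810653,  1.26453643]), 'rotation': array([-2.14164185,  2.10706417, -0.19153234])}
tilt_stage [265.9 214.2] 0.86
tilt_stage [405.2 251.9] 0.23
wheel_hub [314.2 221. ] 0.67
blank_top [261.6 197.2] 0.55
template_center [471.4 258.1] 0.95
template_center [354.3 284.6] 0.84
template_center [410.6 251. ] 0.73
side {'fovy': 44.11138299623083, 'cx': 325.4038752362256, 'cy': 243.4317511808746, 'eye': array([-0.22590163, -0.74284409,  1.14147146]), 'rotation': array([-2.17714317,  0.93521054, -0.39813805])}
tilt_stage [297.8 247.3] 0.78
wheel_hub [325.9 236. ] 0.89
wheel_hub [211.7 234.2] 0.35
wheel_handle [322.9 202.4] 0.59
blank_top [300.5 209.1] 0.77
template_center [451.8 397.6] 0.98
template_center [394.5 352.4] 0.95
template_center [405.2 463.8] 0.74
```

```bash
sed -i "s/np.array(p\['rotation'\])/R.from_rotvec(p['rotation']).as_matrix()/g" h.py
python3 - <<'E'
import cv2,numpy as np
a=cv2.imread('pics/top1.png');b=cv2.imread('pics/side1.png')
cv2.imwrite('pics/both_dummy.png',a)
E
```

```text
(no output)
```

View pics/top1.png

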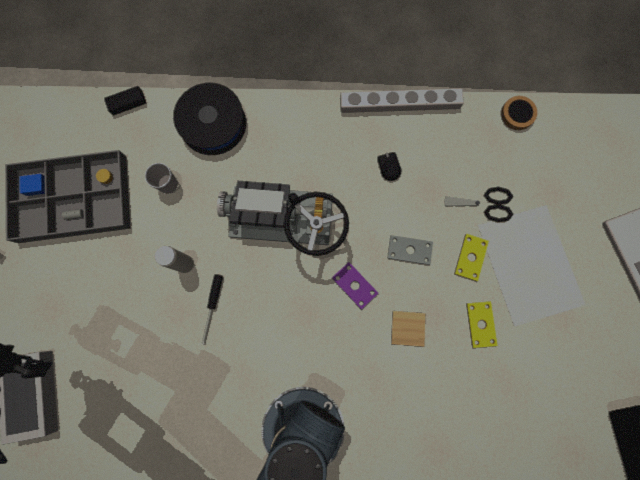

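View pics/side1.png

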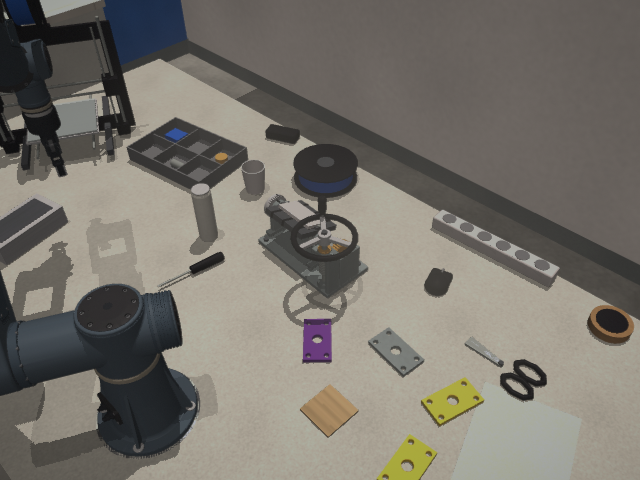

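Run:
```python
from h import *
t=cv2.imread('pics/top1.png');s=cv2.imread('pics/side1.png')
pt=ctrl.camera_params('top');ps=ctrl.camera_params('side')
print('hub top',onz(pt,(316,222),.178),'side',onz(ps,(325.5,235),.178))
print('tmpl',onz(pt,(410.6,251),.01),onz(ps,(396,351),.01))
print('handle side',onz(ps,(322.9,202.4),.214))
print('stage top',onz(pt,(265.9,214.2),0.0),onz(ps,(297.8,247.3),0))
a=cv2.resize(t[160:280,200:360],None,fx=5,fy=5,interpolation=3)
b=cv2.resize(s[180:310,250:380],(600,600),interpolation=3)
cv2.imwrite('pics/c1.png',a);
```

```text
hub top [ 0.52316415 -0.02859232  0.178     ] side [ 0.52445808 -0.02899734  0.178     ]
tmpl [ 0.48115414 -0.2927143   0.01      ] [ 0.48125289 -0.29555494  0.01      ]
handle side [0.57675639 0.02938424 0.214     ]
stage top [0.58302508 0.1190242  0.        ] [0.57409419 0.12410959 0.        ]
```

View pics/c1.png

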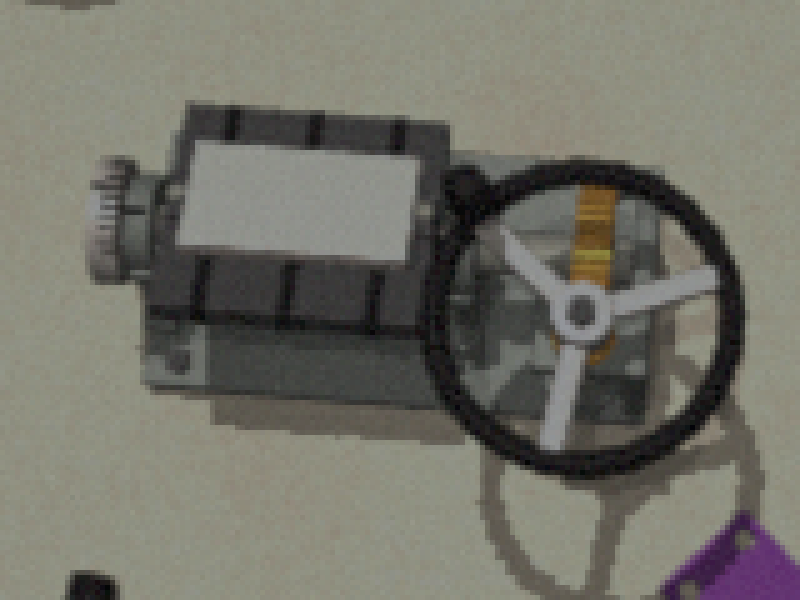

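```bash
cat >> h.py <<'E'
def go(pos,xdeg,tool=None):
    """shift/turn (tool axes) from current pose to tool-down at pos with tool y axis at azimuth xdeg in world"""
    s=ctrl.read_state(); A=R.from_rotvec(s['eef_rot']); 
    a=np.radians(xdeg); y=np.array([np.cos(a),np.sin(a),0]); z=np.array([0,0,-1.]); x=np.cross(y,z)
    B=R.from_matrix(np.c_[x,y,z])
    print('shift',np.round(1000*A.inv().apply(np.array(pos)-s['position']),1),'turn',np.round(np.degrees((A.inv()*B).as_rotvec()),2),'t',round(s['time_s'],2))
def st():
    s=ctrl.read_state(); A=R.from_rotvec(s['eef_rot']).as_matrix()
    print('t',round(s['time_s'],2),'pos',np.round(s['position'],4),'yaw_y',round(np.degrees(np.arctan2(A[1,1],A[0,1])),2),'z',np.round(A[:,2],3),'F',np.round(s['force'],1),'w',round(s['grip_width'],4),'ff',round(s['finger_force'],1),'q',np.round(s['joint_pos'],2))
E
python3 - <<'E'
from h import *
st();print(ctrl.tips_ahead)
p=ctrl.camera_params('wrist');print(p)
s=ctrl.read_state();A=R.from_rotvec(s['eef_rot'])
print('eye in tool',A.inv().apply(p['eye']-s['position']),'cam axes in tool\n',(A.inv()*R.from_rotvec(p['rotation'])).as_matrix().round(3))
go((.46,.06,.45),0); go((.46,.06,.45),180)
E
```

```text
t 0.6 pos [0.197  0.5931 0.2503] yaw_y 71.62 z [ 0.  0. -1.] F [ 0.2  0.2 -1. ] w 0.0854 ff 0.0 q [ 1.07  0.53  1.43 -0.    1.18 -0.18]
0.019
{'fovy': 71.2406252731821, 'cx': 322.4940739123705, 'cy': 234.54340627465797, 'eye': array([0.13222487, 0.61503398, 0.37450339]), 'rotation': array([2.36335062, 1.70456323, 0.23081848])}
eye in tool [ 0.06842031  0.00038075 -0.12417652] cam axes in tool
 [[-0.    -0.964 -0.266]
 [ 1.    -0.    -0.   ]
 [ 0.    -0.266  0.964]]
shift [-417.7 -423.  -199.7] turn [ 0.    0.   71.62] t 0.6
shift [-417.7 -423.  -199.7] turn [  -0.      0.   -108.38] t 0.6
```

Call:
{"api": "carry_out", "payload": {
  "series": "-54 -42 -25 0 0 9; -108 -84 -50 0 0 18; -162 -126 -75 0 0 27; -216 -168 -100 0 0 36; -270 -210 -125 0 0 45; -324 -252 -150 0 0 54; -378 -294 -175 0 0 63; -430 -334 -200 0 0 71.6",
  "gripper": 0
}}

```text
time_s: 1.6
position: [0.4586, 0.2011, 0.4233]
eef_rot: [2.226, 2.216, 0.001]
force: [1.8, 0.7, -0.4]
grip_width: 0.0
finger_force: 0.0
```

Run:
```python
from h import *
st()
p,im=shot('wrist','w1.png')
for l in('tilt_stage','wheel_hub','wheel_handle','blank_top'):
    for d in ctrl.spot_point(l,'wrist')[:3]: print(l,np.round(d['centre'],1),round(d['confidence'],2))
st()
```

```text
t 1.6 pos [0.4586 0.2011 0.4233] yaw_y -0.27 z [ 0.001  0.    -1.   ] F [ 1.8  0.7 -0.4] w 0.0 ff 0.0 q [0.19 0.19 1.48 0.   1.47 0.19]
tilt_stage [396.2 233. ] 0.97
wheel_handle [420.1 359.1] 0.51
wheel_handle [305.8  93.1] 0.4
blank_top [421.4 251. ] 0.91
t 1.85 pos [0.4574 0.2028 0.422 ] yaw_y 0.02 z [-0.001  0.    -1.   ] F [ 0.1  0.7 -0.1] w 0.0004 ff 0.0 q [0.19 0.19 1.48 0.   1.47 0.19]
```

View pics/w1.png

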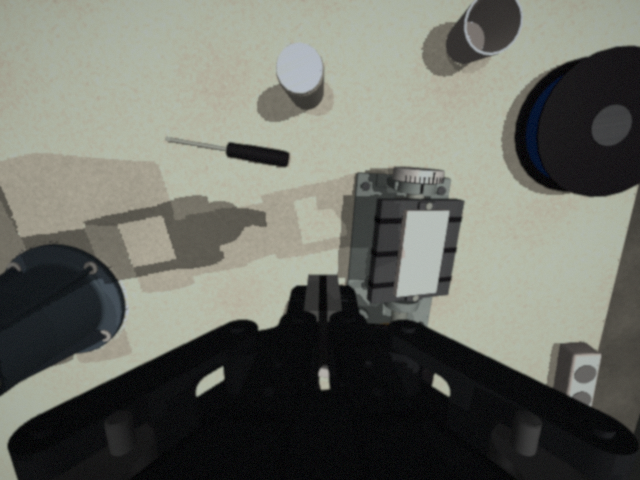

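```bash
cat > fit.py <<'E'
from h import *
from scipy.optimize import least_squares
def quad(im,c,thr=None,hw=70):
    """corners of the white blank round pixel c"""
    g=cv2.cvtColor(im,cv2.COLOR_RGB2GRAY); x0,y0=int(c[0])-hw,int(c[1])-hw; x0=max(x0,0);y0=max(y0,0)
    sub=cv2.resize(g[y0:y0+2*hw,x0:x0+2*hw],None,fx=4,fy=4,interpolation=cv2.INTER_CUBIC)
    ci=((np.array(c)-[x0,y0]+.5)*4-.5).astype(int); v=np.median(sub[ci[1]-8:ci[1]+9,ci[0]-8:ci[0]+9])
    m=(sub>(thr or (v*0.5+35))).astype(np.uint8)
    _,lab=cv2.connectedComponents(m,connectivity=4); m=(lab==lab[ci[1],ci[0]]).astype(np.uint8)
    m=cv2.morphologyEx(m,cv2.MORPH_OPEN,np.ones((17,17)))
    ct=max(cv2.findContours(m,cv2.RETR_EXTERNAL,cv2.CHAIN_APPROX_NONE)[0],key=cv2.contourArea)[:,0].astype(float)
    b=cv2.boxPoints(cv2.minAreaRect(ct.astype(np.float32)))
    for k in range(3):
        L=[]
        for i in range(4):
            p,q=b[i],b[(i+1)%4]; u=(q-p)/np.linalg.norm(q-p); n=np.array([-u[1],u[0]]); t=(ct-p)@u/np.linalg.norm(q-p); d=(ct-p)@n
            s=ct[(t>.15)&(t<.85)&(abs(d)<(14,6,4)[k])]
            vx,vy,a,bb=cv2.fitLine(s.astype(np.float32),cv2.DIST_HUBER,0,.01,.01).ravel(); L.append(np.cross([a,bb,1],[a+vx,bb+vy,1]))
        b=np.array([(lambda h:h[:2]/h[2])(np.cross(L[i-1],L[i])) for i in range(4)])
    return (b+.5)/4-.5+[x0,y0]
def corners(P):
    x,y,yaw,t=P
    c=np.array([[-33,-60,35],[33,-60,35],[33,60,35],[-33,60,35]])/1000
    return R.from_euler('z',yaw).apply(R.from_euler('y',t).apply(c)+[0,0,.085])+[x,y,0]
def match(q,pr):
    best=min((np.roll(q[::s],k,axis=0) for s in(1,-1) for k in range(4)),key=lambda a:abs(a-pr).sum()); return best-pr
def fit(views,P0=(.58,.12,0,.3)):
    f=lambda P:np.concatenate([match(q,proj(p,corners(P))).ravel() for p,q in views])
    r=least_squares(f,P0,loss='soft_l1',x_scale=(.01,.01,.1,.1)); return r.x,f(r.x)
E
python3 - <<'E'
from fit import *
I=lambda n:cv2.imread('pics/'+n)[:,:,::-1].copy()
s=ctrl.read_state()
w=quad(I('w1.png'),(424,252)); t=quad(I('top1.png'),(260,201),hw=30)
print(w.round(1),t.round(1))
pw,pt=ctrl.camera_params('wrist'),ctrl.camera_params('top')
# w1 was taken at slightly earlier pose (about 1.5 mm off)
for v in([(pw,w)],[(pt,t)],[(pw,w),(pt,t)]):
    P,r=fit(v);print(P[:2].round(4),np.degrees(P[2:]).round(2),r.round(1))
    h=R.from_euler('z',P[2]).apply([-.052,-.155,.178])+[P[0],P[1],0];print('hub',h.round(4))
go((.50,.24,.33),0)
E
```

```text
[[395.7 296.7]
 [407.  210.4]
 [449.2 210.4]
 [435.6 292.2]] [[234.9 208.2]
 [238.9 187.9]
 [283.4 191.3]
 [280.4 211.7]]
[0.5785 0.1263] [-3.57 19.77] [ 0.1 -0.2  0.  -0.2 -0.1  0.4 -0.  -0. ]
hub [ 0.5169 -0.0252  0.178 ]
[0.5817 0.1228] [-3.53 20.83] [-0.3 -0.  -0.2  0.   0.1 -0.   0.4  0. ]
hub [ 0.5203 -0.0287  0.178 ]
[0.5789 0.1256] [-3.58 20.2 ] [-0.4 -0.8 -0.2 -0.6 -0.4 -0.1 -0.6 -0.6  0.9 -1.3  0.9 -1.   1.2 -1.
  1.5 -1.2]
hub [ 0.5173 -0.0259  0.178 ]
shift [37.1 42.7 91.9] turn [-0.07 -0.03  0.02] t 1.85
```

Call:
{"api": "carry_out", "payload": {
  "series": "-40 5 20 0 0 0; -90 12 50 0 0 0; -145 19 82 0 0 0; -200 27 115 0 0 0; -245 33 140 0 0 0; -262 35 152 0 0 0; -262 35 152 0 0 0; -262 35 152 0 0 0"
}}

```text
time_s: 2.85
position: [0.4931, -0.0574, 0.271]
eef_rot: [2.219, 2.224, 0.001]
force: [0.1, 0.4, -0.2]
grip_width: -0.0001
finger_force: 0.0
```

Run:
```python
from h import *
st()
p,im=shot('wrist','w2.png')
for l in('wheel_hub','wheel_handle'):
    for d in ctrl.spot_point(l,'wrist')[:3]: print(l,np.round(d['centre'],1),round(d['confidence'],2),onz(p,d['centre'],.178 if 'hub' in l else .214).round(4))
go((.492,-.059,.182),0)
```

```text
t 2.85 pos [ 0.4931 -0.0574  0.271 ] yaw_y 0.15 z [ 0.001  0.001 -1.   ] F [ 0.1  0.4 -0.2] w -0.0001 ff 0.0 q [-0.34  0.33  1.72  0.    1.09 -0.34]
wheel_hub [360.6 201.5] 0.84 [ 0.5172 -0.0268  0.178 ]
wheel_handle [473.5 107.6] 0.67 [0.5688 0.0277 0.214 ]
shift [-1.2 -1.4 89.3] turn [0.1  0.02 0.15] t 3.0
```

View pics/w2.png

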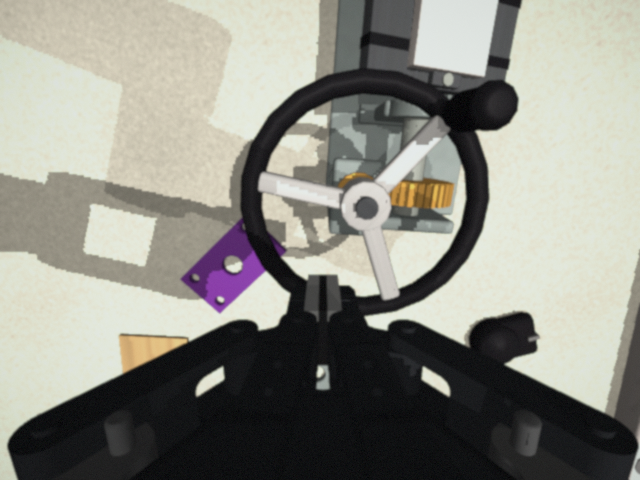

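Call:
{"api": "carry_out", "payload": {
  "series": "0 -3 30 0 0 0; 0 -4 65 0 0 0; 0 -4 89 0 0 0; 0 -4 89 0 0 0; -5.3 3 89 0 0 0; -9 11 89 0 0 0; -10.6 17.4 89 0 0 0; -10.6 17.4 89 0 0 0"
}}

```text
time_s: 4.0
position: [0.5112, -0.0701, 0.1817]
eef_rot: [2.22, 2.221, 0.001]
force: [-0.2, -0.2, -0.4]
grip_width: 0.0001
finger_force: 0.0
```

Run:
```python
from h import *
st()
H=np.array([.518,-.027]);s=ctrl.read_state();d=s['position'][:2]-H;print(np.hypot(*d),np.degrees(np.arctan2(d[1],d[0])))
def rows(a0,step,n,r=42):
    a=np.radians(a0+step*np.arange(1,n+1));b=np.radians(a0)
    print('; '.join(f'{r*(np.sin(v)-np.sin(b)):.1f} {r*(np.cos(v)-np.cos(b)):.1f} 0 0 0 0' for v in a))
rows(260,22.5,8);rows(80,22.5,8)
```

```text
t 4.0 pos [ 0.5112 -0.0701  0.1817] yaw_y 0.01 z [ 0.001 -0.    -1.   ] F [-0.2 -0.2 -0.4] w 0.0001 ff 0.0 q [-0.35  0.48  1.77  0.    0.89 -0.35]
0.04366065795084158 -98.90938628238916
0.4 16.4 0 0 0 0; 7.0 31.4 0 0 0 0; 18.8 42.7 0 0 0 0; 34.1 48.7 0 0 0 0; 50.5 48.3 0 0 0 0; 65.5 41.7 0 0 0 0; 76.8 29.9 0 0 0 0; 82.7 14.6 0 0 0 0
-0.4 -16.4 0 0 0 0; -7.0 -31.4 0 0 0 0; -18.8 -42.7 0 0 0 0; -34.1 -48.7 0 0 0 0; -50.5 -48.3 0 0 0 0; -65.5 -41.7 0 0 0 0; -76.8 -29.9 0 0 0 0; -82.7 -14.6 0 0 0 0
```

Call:
{"api": "carry_out", "payload": {
  "series": "0.4 16.4 0 0 0 0; 7 31.4 0 0 0 0; 18.8 42.7 0 0 0 0; 34.1 48.7 0 0 0 0; 50.5 48.3 0 0 0 0; 65.5 41.7 0 0 0 0; 76.8 29.9 0 0 0 0; 82.7 14.6 0 0 0 0"
}}

```text
time_s: 5.0
position: [0.5262, 0.0141, 0.182]
eef_rot: [2.218, 2.22, 0.006]
force: [3.6, -1.8, 0.1]
grip_width: 0.0002
finger_force: 1.5
```

Run:
```python
from h import *
st()
H=np.array([.518,-.027]);s=ctrl.read_state();d=s['position'][:2]-H;print(np.hypot(*d),np.degrees(np.arctan2(d[1],d[0])))
p,im=shot('top','t2.png');p2,_=shot('side','s2.png')
for n in('top','side'):
  for d in ctrl.spot_point('wheel_handle',n)[:3]: print(n,d['centre'],d['confidence'],onz(p if n=='top' else p2,d['centre'],.214).round(4))
```

```text
t 5.0 pos [0.5262 0.0141 0.182 ] yaw_y 0.04 z [ 0.005  0.    -1.   ] F [ 3.6 -1.8  0.1] w 0.0002 ff 1.5 q [-0.19  0.49  1.75  0.    0.89 -0.19]
0.04186950811464316 78.66961518261236
top [338.4, 236.7] 0.47 [ 0.4805 -0.0829  0.214 ]
side [330.6, 243.2] 0.48 [ 0.4846 -0.0828  0.214 ]
```

Call:
{"api": "carry_out", "payload": {
  "series": "-0.4 -16.4 0 0 0 0; -7 -31.4 0 0 0 0; -18.8 -42.7 0 0 0 0; -34.1 -48.7 0 0 0 0; -50.5 -48.3 0 0 0 0; -65.5 -41.7 0 0 0 0; -76.8 -29.9 0 0 0 0; -82.7 -14.6 0 0 0 0"
}}

```text
time_s: 6.2
position: [0.5096, -0.0709, 0.1807]
eef_rot: [-2.219, -2.219, 0.005]
force: [-3.3, 1.8, -0.7]
grip_width: -0.0001
finger_force: 1.6
```

Call:
{"api": "carry_out", "payload": {
  "series": "0.4 16.4 0 0 0 0; 7 31.4 0 0 0 0; 18.8 42.7 0 0 0 0; 34.1 48.7 0 0 0 0; 50.5 48.3 0 0 0 0; 65.5 41.7 0 0 0 0; 76.8 29.9 0 0 0 0; 82.7 14.6 0 0 0 0"
}}

```text
time_s: 7.2
position: [0.5262, 0.014, 0.1821]
eef_rot: [2.218, 2.22, 0.006]
force: [3.8, -1.5, 0.8]
grip_width: 0.0004
finger_force: 1.5
```

Call:
{"api": "carry_out", "payload": {
  "series": "-0.4 -16.4 0 0 0 0; -7 -31.4 0 0 0 0; -18.8 -42.7 0 0 0 0; -34.1 -48.7 0 0 0 0; -50.5 -48.3 0 0 0 0; -65.5 -41.7 0 0 0 0; -76.8 -29.9 0 0 0 0; -82.7 -14.6 0 0 0 0"
}}

```text
time_s: 8.2
position: [0.5096, -0.071, 0.1807]
eef_rot: [-2.219, -2.219, 0.005]
force: [-4.4, 1.7, 0.7]
grip_width: -0.0002
finger_force: 1.6
```

Call:
{"api": "carry_out", "payload": {
  "series": "0.4 16.4 0 0 0 0; 7 31.4 0 0 0 0; 18.8 42.7 0 0 0 0; 34.1 48.7 0 0 0 0; 50.5 48.3 0 0 0 0; 65.5 41.7 0 0 0 0; 76.8 29.9 0 0 0 0; 82.7 14.6 0 0 0 0"
}}

```text
time_s: 9.2
position: [0.5262, 0.014, 0.1821]
eef_rot: [2.218, 2.22, 0.006]
force: [4.6, -0.6, 0.1]
grip_width: 0.0002
finger_force: 1.5
```

Call:
{"api": "carry_out", "payload": {
  "series": "-0.4 -16.4 0 0 0 0; -7 -31.4 0 0 0 0; -18.8 -42.7 0 0 0 0; -34.1 -48.7 0 0 0 0; -50.5 -48.3 0 0 0 0; -65.5 -41.7 0 0 0 0; -76.8 -29.9 0 0 0 0; -82.7 -14.6 0 0 0 0"
}}

```text
time_s: 10.2
position: [0.5096, -0.071, 0.1806]
eef_rot: [-2.219, -2.219, 0.005]
force: [-4.0, 1.9, 0.0]
grip_width: 0.0003
finger_force: 1.6
```

Call:
{"api": "carry_out", "payload": {
  "series": "0.4 16.4 0 0 0 0; 7 31.4 0 0 0 0; 18.8 42.7 0 0 0 0; 34.1 48.7 0 0 0 0; 50.5 48.3 0 0 0 0; 65.5 41.7 0 0 0 0; 76.8 29.9 0 0 0 0; 82.7 14.6 0 0 0 0"
}}

```text
time_s: 11.2
position: [0.5262, 0.014, 0.1821]
eef_rot: [2.218, 2.22, 0.006]
force: [3.5, -0.9, -0.9]
grip_width: 0.0004
finger_force: 1.5
```

Call:
{"api": "carry_out", "payload": {
  "series": "-0.4 -16.4 0 0 0 0; -7 -31.4 0 0 0 0; -18.8 -42.7 0 0 0 0; -34.1 -48.7 0 0 0 0; -50.5 -48.3 0 0 0 0; -65.5 -41.7 0 0 0 0; -76.8 -29.9 0 0 0 0; -82.7 -14.6 0 0 0 0"
}}

```text
time_s: 12.2
position: [0.5096, -0.0709, 0.1806]
eef_rot: [-2.219, -2.219, 0.005]
force: [-3.6, 1.0, 0.4]
grip_width: -0.0001
finger_force: 1.6
```

Run:
```python
from fit import *
st()
p,im=shot('top','t3.png'); d=ctrl.spot_point('blank_top','top')[0];print(d)
t=quad(im,d['centre'],hw=30);P,r=fit([(p,t)],(.58,.124,-.06,.1));print(P[:2],np.degrees(P[2:]),r.round(1))
```

```text
t 12.2 pos [ 0.5096 -0.0709  0.1806] yaw_y -0.0 z [-0.005  0.    -1.   ] F [-3.6  1.   0.4] w -0.0001 ff 1.6 q [-0.36  0.48  1.77 -0.    0.89 -0.35]
{'centre': [258.3, 204.9], 'confidence': 0.91}
[0.58197872 0.12295495] [-3.67412416  4.8445213 ] [-0.3 -0.   0.   0.  -0.1  0.   0.3 -0. ]
```

Call:
{"api": "carry_out", "payload": {
  "series": "0.4 16.4 0 0 0 0; 7 31.4 0 0 0 0; 18.8 42.7 0 0 0 0; 34.1 48.7 0 0 0 0; 50.5 48.3 0 0 0 0; 65.5 41.7 0 0 0 0; 76.8 29.9 0 0 0 0; 82.7 14.6 0 0 0 0"
}}

```text
time_s: 13.3
position: [0.5261, 0.014, 0.182]
eef_rot: [2.218, 2.22, 0.006]
force: [2.9, -0.4, -0.1]
grip_width: 0.0002
finger_force: 1.5
```

Call:
{"api": "carry_out", "payload": {
  "series": "-0.4 -16.4 0 0 0 0; -7 -31.4 0 0 0 0; -18.8 -42.7 0 0 0 0; -34.1 -48.7 0 0 0 0; -50.5 -48.3 0 0 0 0; -65.5 -41.7 0 0 0 0; -76.8 -29.9 0 0 0 0; -82.7 -14.6 0 0 0 0"
}}

```text
time_s: 14.3
position: [0.5096, -0.071, 0.1807]
eef_rot: [-2.219, -2.219, 0.005]
force: [-4.2, 1.7, 0.0]
grip_width: -0.0
finger_force: 1.6
```

Run:
```python
from fit import *
st()
V=[]
for n in('top','side'):
    p,im=shot(n,n+'4.png'); d=ctrl.spot_point('blank_top',n);
    if not d: print(n,'none');continue
    print(n,d[0]['centre'])
    q=quad(im,d[0]['centre'],hw=30);print(q.round(1).tolist());V.append((p,q));P,r=fit([(p,q)],(.58,.124,-.06,.0));print(P[:2],np.degrees(P[2:]),r.round(1))
    h=ctrl.spot_point('wheel_handle',n)
    for e in h[:2]: print(e['centre'],e['confidence'],onz(p,e['centre'],.214))
```

```text
t 14.3 pos [ 0.5096 -0.071   0.1807] yaw_y -0.0 z [-0.005  0.    -1.   ] F [-4.2  1.7  0. ] w -0.0 ff 1.6 q [-0.36  0.48  1.77 -0.    0.89 -0.35]
top [258.8, 204.3]
[[234.8, 214.0], [237.3, 189.8], [282.8, 193.4], [280.2, 217.7]]
[0.58245452 0.12289523] [-3.66675875  0.200845  ] [-0.2 -0.  -0.1  0.1 -0.1  0.   0.3 -0.1]
[293.2, 194.6] 0.54 [0.58183817 0.02690232 0.214     ]
side [297.3, 212.1]
[[266.6, 181.6], [288.6, 181.6], [309.5, 214.4], [266.6, 240.1]]
[0.58493363 0.19374711] [-39.28652225  -8.26598151] [-1.8 22.  16.4  1.1 -0.8 -3.5  0.6 -8.1]
[315.7, 202.5] 0.57 [0.56439367 0.04187538 0.214     ]
```

Call:
{"api": "carry_out", "payload": {
  "series": "3.3 -10.5 0 0 0 0; 3.3 -10.5 -60 0 0 0; 3.3 -10.5 -115 0 0 0; 60 0 -120 0 -8 0; 118 15 -120 0 -16 0; 175 30 -120 0 -24 0; 232 44 -120 0 -32 0; 288 58 -110 0 -35 0"
}}

```text
time_s: 15.6
position: [0.5676, 0.2214, 0.2914]
eef_rot: [1.867, 1.873, -0.59]
force: [1.0, -0.3, 0.0]
grip_width: -0.0
finger_force: 0.0
```

Run:
```python
from fit import *
st()
# remaining shift to (.58,.275,.267) in present tool axes
s=ctrl.read_state();A=R.from_rotvec(s['eef_rot']);print(1000*A.inv().apply(np.array([.58,.275,.267])-s['position']))
```

```text
t 15.6 pos [0.5676 0.2214 0.2914] yaw_y 0.2 z [ 0.003 -0.575 -0.818] F [ 1.  -0.3  0. ] w -0.0 ff 0.0 q [ 0.43  0.62  1.28 -0.55  1.53  0.53]
[ 57.80885237  12.58888582 -10.85123649]
```

Call:
{"api": "carry_out", "payload": {
  "series": "30 6 -6 0 0 0; 58 12 -11 0 0 0; 58 12 -11 0 0 0; 58 12 -11 0 0 0; 58 12 -11 0 0 0; 58 12 -11 0 0 0; 58 12 -11 0 0 0; 58 12 -11 0 0 0"
}}

```text
time_s: 16.6
position: [0.5804, 0.2718, 0.2673]
eef_rot: [1.873, 1.872, -0.59]
force: [-0.8, -0.0, -0.1]
grip_width: -0.0001
finger_force: 0.0
```

Run:
```python
from fit import *
st()
p,im=shot('wrist','w4.png'); d=ctrl.spot_point('blank_top','wrist');print(d[:1])
q=quad(im,d[0]['centre'],hw=110);print(q.round(1).tolist());P,r=fit([(p,q)],(.58,.124,-.06,.0));print(P[:2],np.degrees(P[2:]),r.round(1))
for dt in(-1,1):
    Q=P.copy();Q[3]+=np.radians(dt);print(dt,(proj(p,corners(Q))-proj(p,corners(P))).round(1).tolist())
m=im.copy();cv2.polylines(m,[np.round(proj(p,corners(P))).astype(int)],True,(255,0,0),1);cv2.imwrite('pics/w4o.png',m[:,:,::-1])
```

```text
t 16.6 pos [0.5804 0.2718 0.2673] yaw_y -0.0 z [ 0.    -0.574 -0.819] F [-0.8 -0.  -0.1] w -0.0001 ff 0.0 q [ 0.48  0.7   1.19 -0.53  1.57  0.57]
[{'centre': [322.8, 247.1], 'confidence': 0.66}]
[[290.8, 136.6], [431.4, 136.6], [431.4, 339.9], [292.5, 307.9]]
[0.62998392 0.19573008] [ 3.79549597 -5.43489987] [-48.1  69.4  24.5  99.3   3.2  -0.3 -45.8  -0.4]
-1 [[-0.6, -0.5], [-0.6, 0.4], [-0.8, 0.5], [-0.8, -0.5]]
1 [[0.6, 0.5], [0.6, -0.4], [0.8, -0.5], [0.8, 0.5]]
```

View pics/w4o.png

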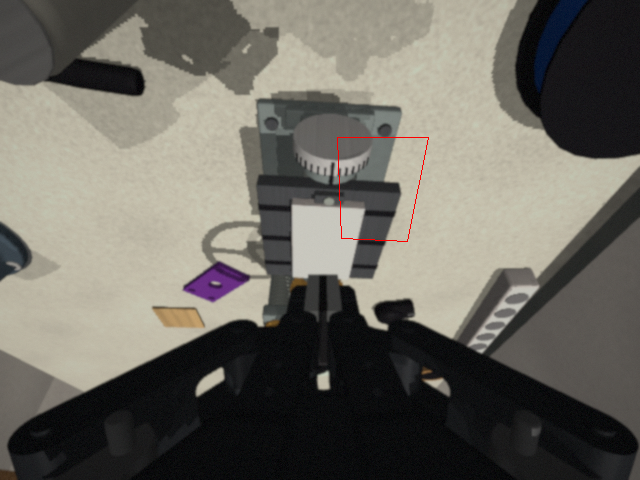

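```bash
cat >> fit.py <<'E'
from scipy.ndimage import map_coordinates
def edges(im,b,w=7,tr=(.12,.88)):
    """refine quad b by the steepest fall of brightness along each side's normal"""
    g=cv2.GaussianBlur(cv2.cvtColor(im,cv2.COLOR_RGB2GRAY),(0,0),.7).astype(float); b=np.array(b,float)
    for k in range(3):
        L=[]; o=np.arange(-w,w+.01,.25); c=b.mean(0)
        for i in range(4):
            p,q=b[i],b[(i+1)%4]; u=(q-p)/np.linalg.norm(q-p); n=np.array([-u[1],u[0]]); n*=np.sign((p-c)@n)
            pts=p+np.linspace(*tr,60)[:,None]*(q-p); X=pts[:,None]+o[None,:,None]*n
            pr=map_coordinates(g,[X[...,1],X[...,0]],order=1); G=-np.gradient(pr,axis=1)
            j=G.argmax(1); ok=(G.max(1)>4)&(j>1)&(j<len(o)-2); W=np.clip(G,0,None)*(abs(np.arange(len(o))-j[:,None])<8); e=(W*o).sum(1)/W.sum(1)
            s=(pts+e[:,None]*n)[ok]; e=e[ok]; s=s[abs(e-np.median(e))<2.5]
            vx,vy,a,bb=cv2.fitLine(s.astype(np.float32),cv2.DIST_HUBER,0,.01,.01).ravel(); L.append(np.cross([a,bb,1],[a+vx,bb+vy,1]))
        b=np.array([(lambda h:h[:2]/h[2])(np.cross(L[i-1],L[i])) for i in range(4)]); w=4
    return b
E
python3 - <<'E'
from fit import *
I=lambda n:cv2.imread('pics/'+n)[:,:,::-1].copy()
pw,pt,ps=[ctrl.camera_params(n) for n in('wrist','top','side')]
P0=(.58,.124,-.063,0)
print(proj(pw,corners(P0)).round(0).tolist(),proj(ps,corners(P0)).round(0).tolist())
V=[]
for n,p,f,w in(('wrist',pw,'w4.png',7),('top',pt,'top4.png',4),('side',ps,'side4.png',4)):
    q=edges(I(f),proj(p,corners(P0)),w);V.append((p,q));P,r=fit([(p,q)],P0);print(n,q.round(1).tolist(),P[:2].round(4),np.degrees(P[2:]).round(2),r.round(1))
P,r=fit(V,P0);print('all',P[:2].round(4),np.degrees(P[2:]).round(2),r.round(1))
im=I('w4.png');c=cv2.resize(im[105:215,245:415],None,fx=4.5,fy=4.5,interpolation=3);cv2.imwrite('pics/drum.png',c[:,:,::-1])
E
```

```text
[[291.0, 277.0], [348.0, 279.0], [364.0, 208.0], [290.0, 205.0]] [[304.0, 231.0], [323.0, 219.0], [293.0, 197.0], [274.0, 208.0]]
wrist [[291.8, 274.2], [349.4, 274.6], [364.7, 208.1], [291.4, 204.4]] [0.5812 0.1247] [-3.5  -0.49] [-0.5 -2.3  0.6 -4.2 -0.2  0.7  0.2  0.6]
top [[280.2, 217.8], [282.9, 193.2], [237.3, 189.8], [234.8, 214.2]] [0.5832 0.1227] [-3.62 -1.11] [-0.2 -0.   0.1 -0.  -0.1  0.1  0.2 -0. ]
side [[304.0, 231.2], [323.4, 219.4], [293.8, 198.5], [274.4, 208.8]] [0.5792 0.1204] [-4.04  0.24] [-0.2 -0.1  0.1 -0.4  0.3  0.3 -0.2  0.1]
all [0.5814 0.1236] [-3.52 -0.45] [-0.7 -2.9  0.6 -4.7 -0.3 -0.2 -0.1 -0.3  0.1 -0.5  0.4 -0.5  0.3 -0.5
  0.6 -0.6 -0.   0.8  0.5  0.8  0.9  1.2  0.3  0.7]
```

View pics/drum.png

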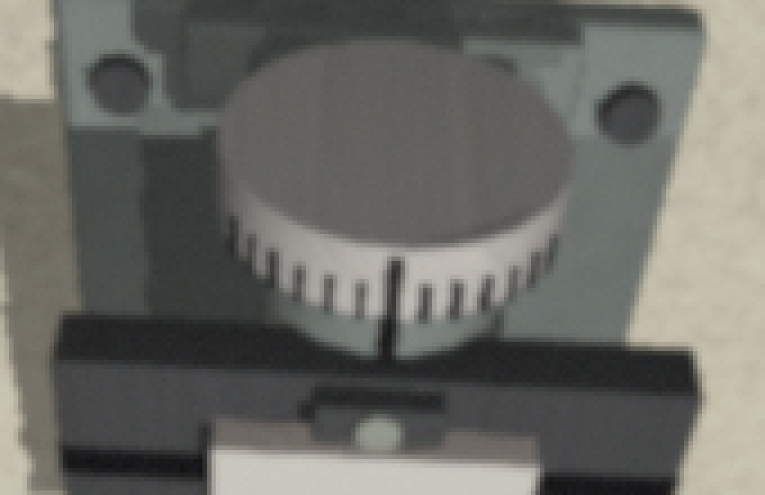

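Run:
```python
from fit import *
I=lambda n:cv2.imread('pics/'+n)[:,:,::-1].copy()
pw=ctrl.camera_params('wrist'); im=I('w4.png'); g=cv2.cvtColor(im,cv2.COLOR_RGB2GRAY).astype(float)
P0=np.array((.5815,.1245,-.0625,0))
b=edges(im,proj(pw,corners(P0)),5,(.3,.93)) # sides only used
# order: -33-60, 33-60, 33+60, -33+60 ; use right, top, left lines
L=lambda i:np.cross([*b[i],1],[*b[(i+1)%4],1])
def f(P,reg=0):
    c=proj(pw,corners(P)); r=[]
    for i in(1,2,3):
        l=L(i)/np.linalg.norm(L(i)[:2])
        for t in(.2,.9) if i!=2 else (.1,.9):
            k=(c[i]*(1-t)+c[(i+1)%4]*t) if i!=3 else (c[i]*t+c[0]*(1-t)); r.append(l@[*k,1])
    return np.array(r)
r=least_squares(f,P0,x_scale=(.01,.01,.1,.1));print('3 sides',r.x[:2].round(4),np.degrees(r.x[2:]).round(2),r.fun.round(2))
for t in(-1,1):
    q=least_squares(lambda p:f([*p,np.radians(t)]),P0[:3],x_scale=(.01,.01,.1));print(t,np.abs(q.fun).mean())
# drum line
for row in range(162,186,2):
    s=255-g[row,322:342];s=s-np.median(s);s=np.clip(s-10,0,None);print(row,round((s*np.arange(322,342)).sum()/max(s.sum(),1),2),end=' ')
print()
for Rd in(.022,.026,.030):
    X=np.array([[0,y,.085+Rd] for y in(.086,.095,.105,.115,.125)]);print(Rd,proj(pw,R.from_euler('z',-.0625).apply(X)+[*P0[:2],0]).round(1).tolist())
```

```text
3 sides [0.5808 0.124 ] [-3.76 -0.21] [-0.04  0.02 -0.    0.   -0.04  0.02]
-1 0.13155197446560862
1 0.198881942034537
162 332.49 164 332.44 166 332.08 168 331.24 170 332.54 172 332.73 174 332.64 176 331.57 178 330.84 180 330.52 182 330.04 184 329.96 
0.022 [[331.2, 173.7], [332.0, 165.4], [333.1, 155.6], [334.2, 145.3], [335.3, 134.4]]
0.026 [[331.2, 176.8], [332.1, 168.4], [333.2, 158.7], [334.3, 148.4], [335.5, 137.4]]
0.03 [[331.3, 179.9], [332.2, 171.6], [333.3, 161.8], [334.4, 151.5], [335.6, 140.5]]
```

Run:
```python
from h import *
for q in((.56,.215,.315),(.55,.16,.33),(.54,.10,.34),(.52,-.1,.34),(.481,-.36,.28)): go(q,0)
```

```text
shift [-74.2 -20.4  -6.5] turn [1.0e-02 3.5e+01 1.0e-02] t 16.7
shift [-127.8  -30.4   12.7] turn [1.0e-02 3.5e+01 1.0e-02] t 16.7
shift [-182.7  -40.4   38.9] turn [1.0e-02 3.5e+01 1.0e-02] t 16.7
shift [-346.5  -60.4  153.6] turn [1.0e-02 3.5e+01 1.0e-02] t 16.7
shift [-525.1  -99.5  351.9] turn [1.0e-02 3.5e+01 1.0e-02] t 16.7
```

Call:
{"api": "carry_out", "payload": {
  "series": "-40 -10 -12 0 8 0; -74 -20 -6.5 0 17 0; -128 -30 13 0 26 0; -183 -40 39 0 35 0; -230 -46 72 0 35 0; -278 -52 106 0 35 0; -326 -58 139 0 35 0; -370 -66 180 0 35 0",
  "gripper": 85
}}

```text
time_s: 17.7
position: [0.5146, -0.1364, 0.3328]
eef_rot: [2.219, 2.22, 0.001]
force: [1.4, 0.2, -0.7]
grip_width: 0.085
finger_force: 0.0
```

Run:
```python
from h import *
st(); go((.481,-.36,.26),0)
```

```text
t 17.7 pos [ 0.5146 -0.1364  0.3328] yaw_y 0.03 z [ 0.002 -0.001 -1.   ] F [ 1.4  0.2 -0.7] w 0.085 ff 0.0 q [-0.47  0.31  1.56 -0.    1.27 -0.47]
shift [-223.5  -33.9   73. ] turn [0.14 0.08 0.03] t 17.7
```

Call:
{"api": "carry_out", "payload": {
  "series": "-56 -9 18 0 0 0; -112 -17 37 0 0 0; -168 -26 55 0 0 0; -210 -32 68 0 0 0; -223 -34 73 0 0 0; -223 -34 73 0 0 0; -223 -34 73 0 0 0; -223 -34 73 0 0 0"
}}

```text
time_s: 18.7
position: [0.4811, -0.3558, 0.2596]
eef_rot: [2.218, 2.224, 0.0]
force: [0.3, -0.2, -0.3]
grip_width: 0.085
finger_force: 0.0
```

```bash
cat >> fit.py <<'E'
def tcorners(P,z=.01):
    c=np.array([[-33,-60,0],[33,-60,0],[33,60,0],[-33,60,0]])/1000
    return R.from_euler('z',P[2]).apply(c)+[P[0],P[1],z]
def quadm(mask):
    ct=max(cv2.findContours(mask.astype(np.uint8),cv2.RETR_EXTERNAL,cv2.CHAIN_APPROX_NONE)[0],key=cv2.contourArea)
    return cv2.boxPoints(cv2.minAreaRect(ct))
E
python3 - <<'E'
from fit import *
st()
p,im=shot('wrist','w5.png')
for d in ctrl.cut_out('template','wrist')[:4]:
    m=d['mask'];col=im[m].mean(0);print(d['box'],round(d['confidence'],2),col.round())
    b=quadm(m);W=np.array([onz(p,x,.01) for x in b]);e=np.diff(np.vstack([W,W[:1]]),axis=0);c=W.mean(0)
    print(' ',b.round(1).tolist(),c.round(4),np.linalg.norm(e,axis=1).round(4),np.degrees(np.arctan2(e[:,1],e[:,0])).round(1))
st()
E
```

```text
t 18.7 pos [ 0.4811 -0.3558  0.2596] yaw_y 0.14 z [ 0.001 -0.    -1.   ] F [ 0.3 -0.2 -0.3] w 0.085 ff 0.0 q [-0.82  0.48  1.49  0.    1.17 -0.83]
[205.5, 26.9, 93.6, 53.9] 0.78 [69. 33. 83.]
  [[157.0, 0.0], [253.0, 0.0], [253.0, 51.0], [157.0, 51.0]] [ 0.3639 -0.1778  0.01  ] [0.0931 0.0446 0.0965 0.0449] [ 1.000e-01 -9.310e+01 -1.799e+02  8.260e+01]
[327.1, 142.1, 76.5, 125.8] 0.67 [103. 108. 104.]
  [[285.6000061035156, 195.10000610351562], [302.1000061035156, 79.30000305175781], [366.1000061035156, 88.4000015258789], [349.5, 204.1999969482422]] [ 0.4835 -0.2904  0.01  ] [0.1211 0.0665 0.1219 0.0727] [ 80.4  -7.4 -96.7 171.9]
[155.6, 300.4, 103.1, 57.3] 0.61 [129. 122.  32.]
  [[104.5999984741211, 282.0], [206.3000030517578, 272.8999938964844], [210.89999389648438, 325.0], [109.19999694824219, 334.1000061035156]] [ 0.2779 -0.4805  0.01  ] [0.1243 0.0699 0.1302 0.0713] [   5.6  -90.4 -174.2   84.9]
t 18.8 pos [ 0.4811 -0.3562  0.2595] yaw_y 0.11 z [ 0.001 -0.    -1.   ] F [ 0.1 -0.3 -0.2] w 0.085 ff 0.0 q [-0.82  0.48  1.49  0.    1.17 -0.83]
```

View pics/w5.png

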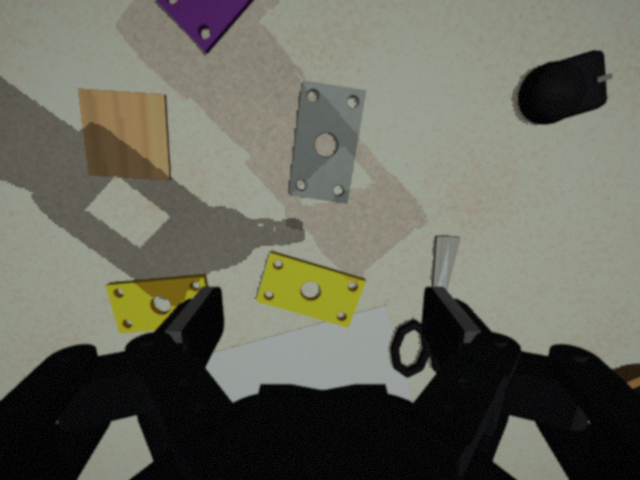

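Run:
```python
from fit import *
im=cv2.imread('pics/w5.png'); p=ctrl.camera_params('wrist')
m=[d for d in ctrl.cut_out('template','wrist') if abs(d['box'][0]-327)<15][0]['mask']
pts=np.argwhere(m^cv2.erode(m.astype(np.uint8),np.ones((3,3))).astype(bool))[:,::-1].astype(float)
def f(P):
    q=proj(p,tcorners(P)).astype(np.float32).reshape(-1,1,2)
    return [cv2.pointPolygonTest(q,(float(a),float(b)),True)-.5 for a,b in pts]
r=least_squares(f,(.4835,-.2904,-.14),x_scale=(.01,.01,.1),diff_step=1e-4,loss='soft_l1')
print(r.x[:2].round(4),np.degrees(r.x[2]),np.abs(r.fun).mean(),'hole',onz(p,(326.5,144.5),.01))
yaw=np.degrees(r.x[2]);go((r.x[0],r.x[1],.10),yaw);go((r.x[0],r.x[1],.0215),yaw)
```

```text
[ 0.4835 -0.2909] -8.044839030985337 5.868687279150187 hole [ 0.48440988 -0.2910092   0.01      ]
shift [ 65.5   2.6 159.4] turn [0.03 0.02 8.14] t 18.85
shift [ 65.6   2.6 237.9] turn [0.03 0.02 8.14] t 18.85
```

Call:
{"api": "carry_out", "payload": {
  "series": "40 2 40 0 0 5; 65 3 90 0 0 8.1; 65 3 140 0 0 8.1; 65 3 180 0 0 8.1; 65 3 205 0 0 8.1; 65 3 214 0 0 8.1; 65 3 214 0 0 8.1; 65 3 214 0 0 8.1",
  "gripper": 75,
  "force": 40
}}

```text
time_s: 19.85
position: [0.4843, -0.2929, 0.0461]
eef_rot: [2.37, 2.058, 0.0]
force: [-0.2, 0.3, 0.8]
grip_width: 0.0748
finger_force: 0.0
```

Run:
```python
from h import *
st();print(ctrl.tips_ahead); go((.484,-.291,.0215),-8.0)
shot('wrist','w6.png')
```

```text
t 19.85 pos [ 0.4843 -0.2929  0.0461] yaw_y -8.07 z [ 0.002 -0.002 -1.   ] F [-0.2  0.3  0.8] w 0.0748 ff 0.0 q [-0.74  0.75  1.72 -0.    0.66 -0.6 ]
0.019
shift [ 1.8 -0.6 24.6] turn [ 0.12  0.08 -0.07] t 19.85
```

View pics/w6.png

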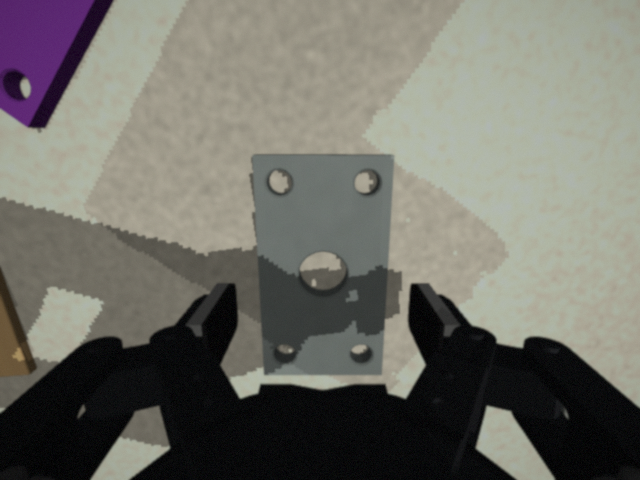

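Call:
{"api": "carry_out", "payload": {
  "series": "2 -0.5 10 0 0 0; 2 -0.5 20 0 0 0; 2 -0.5 27 0 0 0; 2 -0.5 31 0 0 0; 2 -0.5 33 0 0 0; 2 -0.5 34 0 0 0; 2 -0.5 34.5 0 0 0; 2 -0.5 34.5 0 0 0"
}}

```text
time_s: 20.9
position: [0.4834, -0.2903, 0.0105]
eef_rot: [2.372, 2.059, 0.0]
force: [-0.3, 1.3, 0.2]
grip_width: 0.075
finger_force: 0.0
```

Call:
{"api": "carry_out", "payload": {
  "series": "0 0 0 0 0 0; 0 0 0 0 0 0; 0 0 0 0 0 0; 0 0 0 0 0 0; 0 0 0 0 0 0; 0 0 0 0 0 0; 0 0 0 0 0 0; 0 0 0 0 0 0",
  "gripper": 55,
  "force": 40
}}

```text
time_s: 21.9
position: [0.4843, -0.291, 0.0128]
eef_rot: [2.37, 2.058, 0.001]
force: [-0.5, 0.9, 14.2]
grip_width: 0.0647
finger_force: 52.1
```

Call:
{"api": "carry_out", "payload": {
  "series": "0 0 -3 0 0 0; 0 0 -10 0 0 0; 0 0 -30 0 0 0; 0 0 -60 0 0 0; 0 0 -90 0 0 0; 0 0 -120 0 0 0; 0 0 -150 0 0 0; 0 0 -150 0 0 0"
}}

```text
time_s: 22.9
position: [0.4843, -0.2911, 0.1623]
eef_rot: [2.369, 2.056, 0.001]
force: [-0.3, -1.1, -2.7]
grip_width: 0.0653
finger_force: 45.1
```

Run:
```python
from fit import *
st();s=ctrl.read_state();A=R.from_rotvec(s['eef_rot'])
p,im=shot('wrist','w7.png')
f=lambda P:s['position']+A.apply(np.array([[-33,-60],[33,-60],[33,60],[-33,60]])@[[0,.001,0],[.001,0,0]]+[0,0,.003])
c=proj(p,f(0));print(c.round(0).tolist())
cv2.imwrite('pics/w7c.png',im[:,:,::-1])
for d in ctrl.spot_point('template_center','wrist')[:2]: print(d)
ds=ctrl.cut_out('template','wrist')
for d in ds[:2]: print(d['box'],d['confidence'],quadm(d['mask']).round(1).tolist())
go((.5815,.123,.30),-3.6);go((.5815,.123,.16),-3.6)
```

```text
t 22.9 pos [ 0.4843 -0.2911  0.1623] yaw_y -8.08 z [ 0.004 -0.003 -1.   ] F [-0.3 -1.1 -2.7] w 0.0653 ff 45.1 q [-0.74  0.56  1.67 -0.    0.9  -0.6 ]
[[254.0, 426.0], [395.0, 426.0], [414.0, 164.0], [236.0, 164.0]]
{'centre': [158.0, 38.9], 'confidence': 0.86}
{'centre': [153.5, 426.0], 'confidence': 0.84}
[143.7, 430.0, 88.0, 67.3] 0.94 [[112.19999694824219, 465.3999938964844], [166.39999389648438, 390.6000061035156], [199.6999969482422, 414.70001220703125], [145.5, 489.5]]
[321.4, 278.4, 181.0, 229.3] 0.93 [[234.0, 162.0], [411.0, 162.0], [411.0, 394.0], [234.0, 394.0]]
shift [ 422.5   39.8 -140.3] turn [-0.13 -0.1  -4.48] t 23.05
shift [ 4.223e+02  4.010e+01 -3.000e-01] turn [-0.13 -0.1  -4.48] t 23.05
```

View pics/w7c.png

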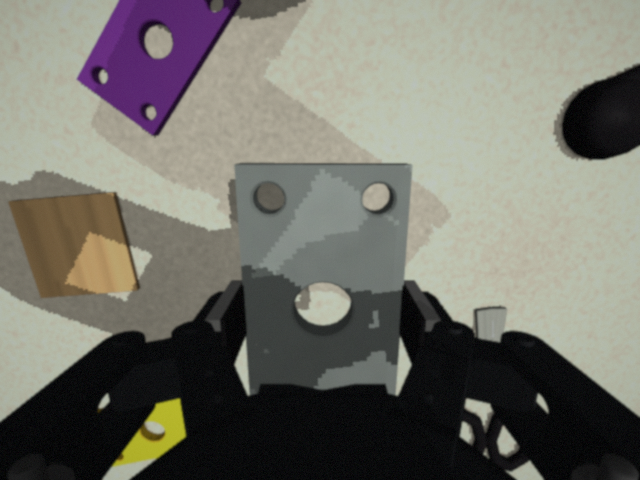

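Run:
```python
from h import *
for q in((.49,-.28,.24),(.51,-.22,.30),(.5815,.013,.30)): go(q,-3.6)
```

```text
shift [ 10.6   6.  -80.9] turn [-0.13 -0.1  -4.48] t 23.05
shift [  72.9   17.2 -140.8] turn [-0.13 -0.1  -4.48] t 23.05
shift [ 313.6   55.2 -140.5] turn [-0.13 -0.1  -4.48] t 23.05
```

Call:
{"api": "carry_out", "payload": {
  "series": "5 3 -40 0 0 0; 20 8 -90 0 0 -2; 60 15 -133 0 0 -4; 110 23 -140 0 0 -4.5; 165 31 -140 0 0 -4.5; 220 40 -140 0 0 -4.5; 272 49 -140 0 0 -4.5; 313 55 -140 0 0 -4.5"
}}

```text
time_s: 24.05
position: [0.5813, 0.0142, 0.2981]
eef_rot: [-2.286, -2.15, 0.004]
force: [-0.1, 0.5, -2.1]
grip_width: 0.065
finger_force: 46.1
```

Call:
{"api": "carry_out", "payload": {
  "series": "0 0 0 0 0 0; 0 0 0 0 0 0; 0 0 0 0 0 0; 0 0 0 0 0 0; 0 0 0 0 0 0; 0 0 0 0 0 0; 0 0 0 0 0 0; 0 0 0 0 0 0"
}}

```text
time_s: 25.05
position: [0.5818, 0.0119, 0.3004]
eef_rot: [2.29, 2.151, 0.0]
force: [-0.4, -0.2, -2.2]
grip_width: 0.0647
finger_force: 46.1
```

```bash
cat >> fit.py <<'E'
def sidefit(p,im,model,P0,use,w=6,tr=(.15,.85),polar=1):
    """fit model(P)->4 corners to image sides 'use' (i: corner i to i+1)"""
    g=cv2.GaussianBlur(cv2.cvtColor(im,cv2.COLOR_RGB2GRAY),(0,0),.7).astype(float); P=np.array(P0,float)
    for k in range(4):
        c=proj(p,model(P)); o=np.arange(-w,w+.01,.25); O=[]
        for i in use:
            a,q=c[i],c[(i+1)%4]; u=(q-a)/np.linalg.norm(q-a); n=np.array([-u[1],u[0]]); n*=np.sign((a-c.mean(0))@n)
            t=np.linspace(*tr,60); pts=a+t[:,None]*(q-a); X=pts[:,None]+o[None,:,None]*n
            G=-polar*np.gradient(map_coordinates(g,[X[...,1],X[...,0]],order=1),axis=1); j=G.argmax(1)
            W=np.clip(G,0,None)*(abs(np.arange(len(o))-j[:,None])<8); e=(W*o).sum(1)/W.sum(1)
            ok=(G.max(1)>3)&(j>1)&(j<len(o)-2); ok&=abs(e-np.median(e[ok]))<2
            s=(pts+e[:,None]*n)[ok]; O.append((i,s))
        def f(P):
            c=proj(p,model(P)); r=[]
            for i,s in O:
                a,q=c[i],c[(i+1)%4]; u=(q-a)/np.linalg.norm(q-a); r.append((s-a)@[-u[1],u[0]])
            return np.concatenate(r)
        r=least_squares(f,P,x_scale=(.01,.01,.1,.1)[:len(P)],loss='soft_l1'); P=r.x; w=4
    return P,[(i,len(s)) for i,s in O],np.sqrt((f(P)**2).mean())
E
python3 - <<'E'
from fit import *
st();s=ctrl.read_state();A=R.from_rotvec(s['eef_rot'])
p,im=shot('wrist','w8.png')
P0=(.5812,.124,-.0635,0); print(proj(p,corners(P0)).round(0).tolist())
lev=lambda P:corners([*P,0])
for use in((1,2,3),(0,1,2,3)):
    P,n,e=sidefit(p,im,lev,P0[:3],use); print('level',P[:2].round(4),np.degrees(P[2]).round(2),n,e.round(2))
    P,n,e=sidefit(p,im,corners,P0,use); print('free',P[:2].round(4),np.degrees(P[2:]).round(2),n,e.round(2))
# plate in hand: (x along tool x, y along tool y, yaw) at tool z .003 (top face)
def plate(Q): 
    c=np.array([[-60,-33,0],[-60,33,0],[60,33,0],[60,-33,0]])/1000
    return s['position']+A.apply(R.from_euler('z',Q[2]).apply(c)+[Q[0],Q[1],.003])
print(proj(p,plate((0,0,0))).round(0).tolist())
g=cv2.cvtColor(im,cv2.COLOR_RGB2GRAY)
c=proj(p,plate((0,0,0)));print(g[140:185:3,325].tolist(),g[250,225:265:2].tolist(),g[250,385:425:2].tolist())
cv2.imwrite('pics/w8.png',im[:,:,::-1])
E
```

```text
t 25.05 pos [0.5818 0.0119 0.3004] yaw_y -3.58 z [ 0.  0. -1.] F [-0.4 -0.2 -2.2] w 0.0647 ff 46.1 q [-0.17  0.42  1.48  0.    1.24 -0.11]
[[278.0, 161.0], [352.0, 161.0], [356.0, 6.0], [273.0, 6.0]]
level [0.5807 0.1232] -3.75 [(1, 60), (2, 60), (3, 60)] 0.2
free [0.5813 0.1231] [-3.8  -1.06] [(1, 60), (2, 60), (3, 60)] 0.19
level [0.5807 0.1234] -3.76 [(0, 60), (1, 60), (2, 60), (3, 60)] 0.28
free [0.5813 0.1233] [-3.81 -1.16] [(0, 60), (1, 60), (2, 60), (3, 60)] 0.28
[[254.0, 426.0], [395.0, 426.0], [413.0, 164.0], [236.0, 164.0]]
[207, 208, 209, 208, 208, 208, 207, 154, 104, 156, 155, 155, 154, 152, 152] [121, 124, 124, 125, 114, 93, 68, 98, 149, 150, 151, 151, 150, 152, 148, 148, 147, 147, 148, 147] [125, 126, 127, 127, 128, 129, 130, 129, 130, 129, 145, 194, 201, 201, 203, 202, 204, 203, 202, 204]
```

Run:
```python
from fit import *
g=cv2.cvtColor(cv2.imread('pics/w4.png'),cv2.COLOR_BGR2GRAY).astype(float)
up=cv2.resize(g,None,fx=4,fy=4,interpolation=cv2.INTER_CUBIC)
L=[]
for row in range(162,187):
    s=g[row,324:340]; i=s[4:12].argmin()+4; w=np.clip(np.median(s)-s-8,0,None)*(abs(np.arange(16)-i)<=2)
    if w.sum()>0: L.append((row,(w*np.arange(324,340)).sum()/w.sum(),w.sum()))
for a in L: print(a[0],round(a[1],2),round(a[2]),end=' | ')
print(g[150:200:1,331].astype(int).tolist())
```

```text
162 332.46 163 | 163 332.42 306 | 164 332.37 362 | 165 332.19 390 | 166 332.08 357 | 167 332.0 299 | 168 331.91 181 | 169 331.92 154 | 170 331.81 145 | 171 331.73 157 | 172 331.65 164 | 173 331.59 160 | 174 331.4 139 | 175 331.15 132 | 176 330.92 220 | 177 330.93 278 | 178 330.89 308 | 179 330.8 307 | 180 330.34 298 | 181 330.23 311 | 182 330.23 254 | 183 330.28 172 | 184 330.34 70 | 185 330.17 12 | [98, 100, 98, 101, 98, 99, 99, 100, 105, 129, 161, 165, 140, 118, 107, 92, 83, 81, 82, 80, 76, 73, 71, 66, 60, 48, 34, 30, 28, 26, 32, 32, 36, 34, 31, 32, 35, 39, 47, 58, 65, 55, 42, 39, 42, 51, 68, 86, 115, 138]
```

```bash
cat >> fit.py <<'E'
def cam_in_tool():
    s=ctrl.read_state();p=ctrl.camera_params('wrist');A=R.from_rotvec(s['eef_rot']);return p,A.inv().apply(p['eye']-s['position']),A.inv()*R.from_rotvec(p['rotation'])
def camat(pos,yaw):
    p,e,C=cam_in_tool(); a=np.radians(yaw); y=np.array([np.cos(a),np.sin(a),0]); z=np.array([0,0,-1.]); A=R.from_matrix(np.c_[np.cross(y,z),y,z])
    p=dict(p); p['eye']=np.array(pos)+A.apply(e); p['rotation']=(A*C).as_rotvec(); return p
E
python3 - <<'E'
from fit import *
I=lambda n:cv2.imread('pics/'+n)[:,:,::-1].copy()
for n,pos,yaw,P0 in(('w5.png',(.4811,-.3559,.2596),.12,(.4837,-.291,-.14)),('w6.png',(.4843,-.2929,.0461),-8.07,(.4843,-.291,-.14))):
    p=camat(pos,yaw);im=I(n)
    for use in((1,2,3),(1,3)) if n=='w5.png' else((1,2,3),):
        P,k,e=sidefit(p,im,tcorners,P0,use,w=5,polar=-1,tr=(.15,.85) if n=='w5.png' else (.65,.95));print(n,P[:2].round(4),np.degrees(P[2]).round(2),k,e.round(2))
    a=np.radians(P[2]);
    d=np.array(P[:2])-np.array(pos)[:2];ya=np.radians(yaw);print('offset along tool y',(d@[np.cos(ya),np.sin(ya)]).round(4))
im=I('w8.png');p=ctrl.camera_params('wrist');s=ctrl.read_state();A=R.from_rotvec(s['eef_rot'])
g=cv2.cvtColor(im,cv2.COLOR_RGB2GRAY)
for c in(265,290,350,380):print(c,g[155:172,c].tolist())
for r in(190,215,240,265):print(r,g[r,228:250].tolist(),g[r,398:418].tolist())
E
```

```text
w5.png [ 0.5067 -0.0994] -7.36 [(1, 0), (2, 0), (3, 0)] nan
w5.png [ 0.5067 -0.0994] -7.36 [(1, 0), (3, 0)] nan
offset along tool y 0.0262
w6.png [ 0.4839 -0.29  ] -8.28 [(1, 57), (2, 60), (3, 18)] 0.12
offset along tool y -0.0008
265 [81, 81, 81, 81, 81, 81, 78, 73, 79, 109, 138, 150, 151, 151, 151, 153, 152]
290 [208, 208, 207, 207, 205, 191, 148, 103, 86, 111, 141, 151, 153, 154, 155, 154, 154]
350 [203, 202, 202, 202, 201, 188, 154, 107, 76, 100, 135, 150, 154, 154, 153, 154, 153]
380 [83, 83, 83, 83, 84, 84, 81, 75, 70, 95, 133, 147, 151, 151, 151, 151, 149]
190 [17, 15, 15, 13, 6, 13, 31, 81, 123, 143, 147, 148, 148, 147, 148, 144, 139, 140, 149, 151, 152, 152] [151, 151, 152, 151, 153, 151, 153, 153, 154, 153, 155, 157, 168, 186, 192, 196, 196, 198, 199, 199]
215 [99, 99, 98, 99, 101, 103, 100, 98, 100, 110, 121, 126, 126, 127, 127, 126, 127, 127, 127, 126, 126, 127] [130, 130, 130, 130, 130, 129, 130, 129, 131, 133, 154, 184, 198, 201, 199, 197, 198, 197, 200, 201]
240 [98, 98, 97, 98, 101, 100, 99, 98, 94, 81, 82, 102, 126, 132, 133, 138, 142, 144, 142, 143, 146, 143] [131, 132, 130, 128, 132, 130, 130, 133, 150, 177, 194, 199, 200, 201, 201, 202, 199, 199, 202, 203]
265 [131, 131, 126, 123, 125, 124, 124, 122, 111, 90, 70, 67, 78, 89, 91, 93, 94, 93, 92, 92, 96, 93] [127, 127, 127, 126, 127, 131, 147, 176, 193, 200, 201, 204, 205, 204, 204, 205, 204, 204, 203, 201]
  return _methods._mean(a, axis=axis, dtype=dtype,
  ret = ret.dtype.type(ret / rcount)
fit.py:60: RuntimeWarning: invalid value encountered in divide
  W=np.clip(G,0,None)*(abs(np.arange(len(o))-j[:,None])<8); e=(W*o).sum(1)/W.sum(1)
fit.py:69: RuntimeWarning: Mean of empty slice.
  return P,[(i,len(s)) for i,s in O],np.sqrt((f(P)**2).mean())
```

```bash
python3 - 2>/dev/null <<'E'
from fit import *
im=cv2.imread('pics/w5.png')[:,:,::-1].copy()
p=camat((.4811,-.3559,.2596),.12)
P0=(.4837,-.291,-.14);print(proj(p,tcorners(P0)).round(1).tolist())
g=cv2.GaussianBlur(cv2.cvtColor(im,cv2.COLOR_RGB2GRAY),(0,0),.7)
for r in(100,120,140,160,180): print(r,[(i,v) for i,v in zip(range(282,306),g[r,282:306].tolist())][::2],[(i,v) for i,v in zip(range(346,372),g[r,346:372].tolist())][::2])
# hole centre: ellipse from saturation/brightness
for r in (136,144,152): print(r,g[r,306:346].tolist())
E
```

```text
[[289.1, 195.4], [347.2, 203.6], [365.9, 90.1], [302.5, 80.3]]
100 [(282, 136), (284, 137), (286, 136), (288, 133), (290, 134), (292, 133), (294, 133), (296, 127), (298, 95), (300, 86), (302, 98), (304, 100)] [(346, 119), (348, 140), (350, 150), (352, 146), (354, 116), (356, 82), (358, 79), (360, 111), (362, 120), (364, 134), (366, 150), (368, 152), (370, 155)]
120 [(282, 139), (284, 137), (286, 137), (288, 139), (290, 138), (292, 137), (294, 131), (296, 100), (298, 91), (300, 98), (302, 99), (304, 98)] [(346, 116), (348, 117), (350, 118), (352, 119), (354, 120), (356, 120), (358, 119), (360, 126), (362, 148), (364, 155), (366, 156), (368, 156), (370, 156)]
140 [(282, 138), (284, 138), (286, 135), (288, 135), (290, 135), (292, 131), (294, 100), (296, 92), (298, 97), (300, 98), (302, 97), (304, 97)] [(346, 100), (348, 100), (350, 99), (352, 98), (354, 98), (356, 102), (358, 125), (360, 146), (362, 155), (364, 156), (366, 156), (368, 156), (370, 156)]
160 [(282, 137), (284, 139), (286, 139), (288, 136), (290, 130), (292, 101), (294, 93), (296, 97), (298, 96), (300, 97), (302, 97), (304
[... 319 characters left out ...]
 (348, 113), (350, 122), (352, 146), (354, 156), (356, 156), (358, 157), (360, 157), (362, 157), (364, 157), (366, 158), (368, 157), (370, 154)]
136 [98, 99, 99, 98, 98, 98, 99, 99, 99, 96, 95, 99, 108, 118, 125, 128, 131, 132, 133, 133, 134, 135, 134, 131, 123, 108, 93, 82, 76, 80, 88, 95, 98, 98, 98, 98, 99, 98, 98, 98]
144 [98, 98, 98, 98, 98, 97, 96, 96, 103, 118, 130, 134, 137, 138, 139, 138, 138, 138, 139, 140, 141, 142, 141, 139, 138, 137, 137, 134, 121, 99, 80, 73, 80, 91, 97, 99, 99, 98, 99, 99]
152 [97, 97, 98, 98, 98, 98, 98, 98, 98, 97, 101, 113, 126, 135, 139, 139, 140, 140, 139, 138, 136, 135, 136, 137, 137, 131, 116, 94, 79, 82, 95, 107, 113, 115, 116, 116, 116, 116, 116, 116]
```

Run:
```python
from h import *
s=[]
for i in range(4):
    ctrl.capture('top'); s.append(ctrl.read_state()['position'])
print(np.round(s,4))
go((.5814,.1233,.30),-3.7);go((.5814,.1233,.15),-3.7)
```

```text
[[0.5817 0.012  0.3003]
 [0.5818 0.012  0.3004]
 [0.5818 0.012  0.3003]
 [0.5818 0.012  0.3003]]
shift [111.1  -7.3   0.3] turn [-0.   -0.    0.12] t 25.3
shift [111.1  -7.3 150.3] turn [-0.   -0.    0.12] t 25.3
```

Call:
{"api": "carry_out", "payload": {
  "series": "30 -2 0 0 0 0.1; 70 -5 0 0 0 0.1; 105 -7 0 0 0 0.1; 111 -7.3 20 0 0 0.1; 111 -7.3 65 0 0 0.1; 111 -7.3 105 0 0 0.1; 111 -7.3 135 0 0 0.1; 111 -7.3 150 0 0 0.1"
}}

```text
time_s: 26.3
position: [0.5806, 0.1232, 0.1486]
eef_rot: [-2.29, -2.148, 0.003]
force: [-0.6, -0.4, -1.9]
grip_width: 0.0652
finger_force: 46.1
```

Call:
{"api": "carry_out", "payload": {
  "series": "0 0 0 0 0 0; 0 0 0 0 0 0; 0 0 0 0 0 0; 0 0 0 0 0 0; 0 0 0 0 0 0; 0 0 0 0 0 0; 0 0 0 0 0 0; 0 0 0 0 0 0"
}}

```text
time_s: 27.3
position: [0.5814, 0.1232, 0.1503]
eef_rot: [-2.292, -2.149, 0.0]
force: [0.6, 0.2, -1.9]
grip_width: 0.0647
finger_force: 46.1
```

Run:
```python
from fit import *
st()
p,im=shot('wrist','w9.png');g=cv2.GaussianBlur(cv2.cvtColor(im,cv2.COLOR_RGB2GRAY),(0,0),.6)
s=ctrl.read_state()
# blank front top edge, expected rows from level fit, vs image columns
c=proj(p,corners((.5814,.1233,np.radians(-3.7),0)));print(c.round(1).tolist())
for col in(270,295,350,375):print(col,g[140:175,col].tolist())
go((.5814,.1233,.1345),-3.7)
```

```text
t 27.3 pos [0.5814 0.1232 0.1503] yaw_y -3.68 z [-0. -0. -1.] F [ 0.6  0.2 -1.9] w 0.0647 ff 46.1 q [0.02 0.61 1.6  0.   0.93 0.09]
[[263.7, 384.8], [384.5, 384.8], [397.7, 160.1], [251.3, 160.1]]
270 [92, 92, 93, 94, 93, 93, 92, 92, 92, 92, 92, 92, 92, 92, 92, 91, 92, 93, 96, 115, 156, 191, 189, 156, 139, 152, 164, 168, 169, 168, 168, 168, 168, 169, 169]
295 [74, 74, 74, 73, 72, 71, 71, 68, 66, 65, 65, 64, 65, 65, 65, 64, 62, 61, 72, 104, 150, 184, 179, 144, 131, 151, 167, 171, 172, 172, 172, 172, 172, 172, 171]
350 [97, 97, 97, 97, 95, 94, 94, 93, 93, 93, 91, 92, 92, 92, 91, 90, 88, 83, 85, 107, 149, 188, 190, 158, 139, 152, 166, 171, 172, 172, 172, 172, 172, 171, 172]
375 [94, 94, 94, 93, 93, 93, 94, 95, 94, 94, 94, 94, 93, 93, 95, 95, 94, 94, 96, 108, 140, 174, 177, 147, 130, 145, 163, 169, 169, 169, 168, 168, 168, 168, 168]
shift [ 0.1  0.  15.8] turn [-0.01  0.    0.02] t 27.35
```

Run:
```python
from fit import *
g=cv2.cvtColor(cv2.imread('pics/w9.png'),cv2.COLOR_BGR2GRAY)
for r in(160,161,162,170,200,230): print(r,g[r,228:268].tolist(),g[r,385:422].tolist())
```

```text
160 [89, 90, 89, 89, 91, 91, 92, 91, 92, 92, 93, 92, 92, 89, 89, 88, 87, 87, 89, 92, 93, 93, 102, 120, 141, 151, 154, 154, 154, 155, 154, 153, 154, 155, 154, 154, 156, 154, 156, 156] [148, 146, 147, 146, 147, 147, 148, 148, 144, 144, 129, 108, 96, 94, 96, 95, 97, 98, 96, 94, 92, 94, 93, 93, 93, 94, 97, 97, 95, 96, 96, 97, 95, 96, 97, 96, 94]
161 [89, 91, 90, 89, 90, 90, 92, 90, 92, 93, 90, 89, 88, 89, 88, 85, 86, 88, 87, 89, 90, 93, 110, 146, 174, 185, 186, 188, 188, 187, 187, 187, 186, 187, 191, 194, 198, 199, 198, 198] [196, 194, 194, 194, 196, 196, 194, 194, 195, 192, 170, 129, 99, 93, 96, 95, 95, 96, 96, 94, 94, 93, 95, 92, 92, 93, 94, 96, 97, 97, 97, 95, 97, 96, 96, 96, 96]
162 [92, 90, 91, 89, 88, 91, 91, 93, 91, 91, 90, 87, 85, 84, 81, 82, 81, 81, 84, 83, 83, 86, 107, 141, 167, 175, 175, 175, 176, 175, 175, 174, 175, 175, 181, 190, 196, 195, 196, 196] [198, 197, 198, 198, 199, 198, 198, 198, 200, 196, 177, 135, 100, 89, 91, 92, 89, 90, 91, 89, 88, 87, 91, 91, 92, 93, 94, 96, 96, 97, 97, 96, 96, 95, 96, 95, 96]
170 [92, 91, 88, 81, 68, 77, 116, 153, 166, 170, 168, 170, 171, 170
[... 338 characters left out ...]
 66, 77, 115, 154, 169, 170, 171, 170, 168, 169, 169, 171, 170, 170, 166, 160, 148, 140, 127, 101, 73, 68, 76, 109, 159, 196, 212, 212, 213, 213, 213, 212, 213, 213] [219, 214, 190, 141, 85, 53, 47, 51, 60, 75, 93, 113, 133, 142, 145, 145, 146, 146, 146, 144, 145, 145, 144, 144, 132, 104, 85, 83, 81, 80, 77, 79, 77, 79, 78, 79, 76]
230 [75, 79, 77, 78, 75, 67, 54, 44, 45, 59, 93, 125, 140, 139, 141, 139, 142, 141, 141, 141, 139, 142, 143, 141, 141, 140, 142, 141, 141, 139, 141, 142, 141, 139, 140, 140, 140, 141, 141, 141] [137, 139, 139, 138, 141, 142, 141, 140, 140, 140, 143, 143, 146, 146, 147, 147, 145, 145, 146, 145, 145, 141, 124, 100, 84, 81, 81, 82, 82, 80, 79, 81, 82, 81, 84, 82, 83]
```

Call:
{"api": "carry_out", "payload": {
  "series": "0 0 5 0 0 0; 0 0 9 0 0 0; 0 0 12 0 0 0; 0 0 14 0 0 0; 0 0 15 0 0 0; 0 0 16 0 0 0; 0 0 16.5 0 0 0; 0 0 16.5 0 0 0"
}}

```text
time_s: 28.35
position: [0.5814, 0.1232, 0.1339]
eef_rot: [2.292, 2.149, 0.0]
force: [-0.2, 0.5, -1.1]
grip_width: 0.065
finger_force: 46.1
```

Call:
{"api": "carry_out", "payload": {
  "series": "0 0 0.5 0 0 0; 0 0 0.5 0 0 0; 0 0 1 0 0 0; 0 0 1 0 0 0; 0 0 1.4 0 0 0; 0 0 1.4 0 0 0; 0 0 1.4 0 0 0; 0 0 1.4 0 0 0"
}}

```text
time_s: 29.35
position: [0.5815, 0.1232, 0.1332]
eef_rot: [2.291, 2.149, 0.001]
force: [-2.0, -1.4, 5.6]
grip_width: 0.0649
finger_force: 47.7
```

Call:
{"api": "carry_out", "payload": {
  "series": "0 0 -0.4 0 0 0; 0 0 -0.4 0 0 0; 0 0 -0.4 0 0 0; 0 0 -0.4 0 0 0; 0 0 -0.4 0 0 0; 0 0 -0.4 0 0 0; 0 0 -0.4 0 0 0; 0 0 -0.4 0 0 0",
  "gripper": 80
}}

```text
time_s: 30.35
position: [0.5814, 0.1232, 0.1328]
eef_rot: [2.292, 2.149, 0.0]
force: [0.4, 0.1, -0.7]
grip_width: 0.0798
finger_force: 0.0
```

Call:
{"api": "carry_out", "payload": {
  "series": "0 0 -5 0 0 0; 0 0 -15 0 0 0; 0 0 -40 0 0 0; 0 0 -80 0 0 0; 0 0 -120 0 0 0; -20 0 -160 0 0 0; -50 0 -180 0 0 0; -80 0 -180 0 0 0"
}}

```text
time_s: 31.35
position: [0.5774, 0.0426, 0.3163]
eef_rot: [2.287, 2.146, 0.007]
force: [0.2, 0.3, -0.1]
grip_width: 0.0797
finger_force: 0.0
```

Call:
{"api": "carry_out", "payload": {
  "series": "-25 0 -10 0 0 0; -30 0 -10 0 0 0; -30 0 -10 0 0 0; -30 0 -10 0 0 0; -30 0 -10 0 0 0; -30 0 -10 0 0 0; -30 0 -10 0 0 0; -30 0 -10 0 0 0"
}}

```text
time_s: 32.35
position: [0.5744, 0.0135, 0.3228]
eef_rot: [-2.291, -2.149, 0.0]
force: [0.3, -0.5, 0.3]
grip_width: 0.0804
finger_force: 0.0
```

Run:
```python
from fit import *
st()
p,im=shot('wrist','w10.png');g=cv2.cvtColor(im,cv2.COLOR_RGB2GRAY)
pl=lambda P:tcorners(P,.13)
P0=(.5807,.1233,np.radians(-3.75))
print(proj(p,pl(P0)).round(1).tolist(),proj(p,corners((*P0,0))).round(1).tolist())
for pol in(1,):
    for use in((1,2,3),(0,1,2,3)):
        P,k,e=sidefit(p,im,pl,P0,use,w=5,polar=pol);print(P[:2].round(4),np.degrees(P[2]).round(2),k,e.round(2))
c=proj(p,pl(P0)).astype(int);x0,y0=c.min(0)-12;x1,y1=c.max(0)+12
for f in(.3,.7):
    r=int(y0+(y1-y0)*f);print('row',r,x0,g[r,x0:x0+30].tolist(),x1-30,g[r,x1-30:x1].tolist())
for q in(.3,.7):
    a=int(x0+(x1-x0)*q);print('col',a,max(y0,0),g[max(y0,0):y0+30,a].tolist(),y1-30,g[y1-30:y1,a].tolist())
y0=max(y0,0);cv2.imwrite('pics/w10c.png',cv2.resize(im[y0:y1,x0:x1],None,fx=3,fy=3,interpolation=3)[:,:,::-1])
```

```text
t 32.35 pos [0.5744 0.0135 0.3228] yaw_y -3.67 z [-0.  0. -1.] F [ 0.3 -0.5  0.3] w 0.0804 ff 0.0 q [-0.17  0.38  1.47 -0.    1.29 -0.11]
[[287.1, 162.0], [358.3, 162.1], [362.6, 14.5], [283.2, 14.5]] [[288.2, 161.4], [357.3, 161.5], [361.3, 18.8], [284.5, 18.7]]
[0.5805 0.1234] -3.94 [(1, 60), (2, 48), (3, 60)] 0.24
[0.5805 0.1235] -3.9 [(0, 55), (1, 60), (2, 48), (3, 60)] 0.27
row 53 271 [74, 72, 74, 70, 72, 73, 71, 71, 66, 52, 45, 47, 66, 100, 127, 135, 138, 136, 137, 139, 138, 137, 138, 138, 140, 138, 139, 140, 138, 140] 344 [137, 136, 137, 137, 136, 136, 137, 138, 139, 140, 139, 140, 139, 139, 137, 138, 133, 121, 91, 78, 77, 76, 77, 74, 75, 74, 76, 77, 76, 75]
row 122 271 [74, 74, 74, 73, 74, 74, 73, 76, 73, 68, 56, 47, 46, 51, 77, 114, 133, 140, 141, 142, 143, 143, 143, 143, 142, 143, 141, 142, 143, 143] 344 [139, 137, 139, 139, 142, 140, 141, 140, 141, 139, 138, 138, 138, 137, 133, 116, 93, 81, 80, 80, 78, 75, 77, 76, 75, 76, 77, 76, 76, 77]
col 301 2 [52, 38, 34, 31, 34, 43, 58, 67, 70, 69, 71, 79, 97, 120, 130, 134, 134, 133, 136, 135, 131, 118, 95, 70, 50, 55, 81, 108, 123, 127] 144 [165, 179, 186, 190, 191, 190, 187, 186, 183, 171, 144, 130, 135, 140, 139, 138, 138, 127, 101, 72, 69, 74, 77, 76, 74, 75, 71, 65, 52, 42]
col 343 2 [39, 31, 35, 33, 35, 43, 60, 72, 74, 74, 75, 78, 100, 120, 131, 134, 135, 135, 134, 135, 135, 131, 118, 101, 82, 68, 67, 99, 141, 163] 144 [178, 189, 191, 190, 191, 191, 189, 190, 186, 170, 141, 129, 134, 137, 137, 139, 137, 127, 104, 81, 72, 75, 77, 75, 75, 76, 76, 73, 63, 50]fit.py:60: RuntimeWarning: invalid value encountered in divide
  W=np.clip(G,0,None)*(abs(np.arange(len(o))-j[:,None])<8); e=(W*o).sum(1)/W.sum(1)
```

```bash
python3 -c "
from cell import ctrl; print(ctrl.job_done())"
```

```text
the job is handed in; nothing more can be done
None
```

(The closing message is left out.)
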